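Put away the sealing kit: tins in the lane, cups stacked

ROBOT

A 6-joint arm with a two-finger parallel gripper is mounted at the origin on the work surface. World frame = base frame: x ahead of the robot, y to its left, z up, the work surface at z = 0. Lengths are in m, angles in degrees, forces in N, time in s.
With the tool pointing down it reaches from about 0.25 to 0.725 m from the base axis. Payload 9.7 kg.
Tool frame: the origin (TCP) lies at the very end of the fingers, on their centre line; the grasp point (between the pads) lies 19 mm behind it; z points along the fingers, y is the line along which they close (so a half turn about z gives the same grasp; the last joint's range is limited). The gripper opens to 85 mm and grips with 20 to 120 N. Pads are 22 mm wide; open, the fingers measure 114 mm over their backs; the gripper's body (76 mm by 85 mm) begins 54 mm behind the grasp point. The pads swing forward as they close: fully open they stand 13 mm farther back than shut.
Start: joints at [69.958, 4.979, 10.078, 95.1, 0, 90], TCP at [0.188, 0.517, 0.231] pointing down, gripper open.
Joint ranges: [-179.16, 179.16], [-48.56, 103.87], [-65.8, 70.77], [-126.05, 130.52], [-82.76, 87.17], [-180, 180]. Speed limits (degrees/s): [127.2, 127.2, 147.25, 180, 180, 180].

INTERFACE

Orientations are given as [roll, pitch, yaw] about the fixed x, y, z axes, in that order (R = Rz(yaw) Ry(pitch) Rx(roll)).
In Python, from workcell import bot gives the robot as it stands.
- The arm moves only by the tool step_arm, never from a script. Its argument "targets" is a list of rows, each a list of 3 entries, a list of its own where there are three numbers: the opening, from 0 (shut) to 1 (fully open), then the shift along the world's x, y, z in mm, then the turn, a rotation vector about the world's x, y, z in rad. In form: [[grip, [tx, ty, tz], [wx, wy, wz]], ...]. A call has 1 to 8 rows; each row is the pose to reach, as a shift and turn from the pose commanded when the call began; what a row does not reach only later rows make up. A row lasts 1/10 s, in which the tool goes at most 50 mm and 8.59 degrees, less where a joint would pass 70% of its speed; a pose out of reach is approached as far as the arm can. A call with a gripper value outside its range is refused whole. The fingers move at their own pace and stop on an object; "force" is the grip in N (left out, the last holds). Time passes only in rows, so rows that repeat a pose let the fingers close. It gives the time, the measured TCP pose, the force, the opening and the grip force at its end, in the units of the state.
- bot.get_obs(): the state, without advancing time (a new reading comes with each control period).
- bot.camera(name): name is "scene" or "top"; returns (picture, depth): 384x512x3 uint8, red, green, blue; 384x512 float32, m along the optical axis (not along the pixel's ray), 0 where there is no reading.
- bot.camera_params(name): a dict with "K" (3x3 intrinsics, pixels), "R" (3x3) and "t" (3): a world point X has camera coordinates R X + t. Camera axes: x right, y down, z forward; pixel columns grow to the right and rows downward; lengths in m; the calibration is good to about 2 mm. A picture is of the moment at which its call begins. camera_params takes no time and is no camera call.
- bot.job_done(): hands the job in; it is judged then, once.
The state is a dict: "time": time; "q": joint angles; "qd": joint speeds; "joint_efforts": joint torques, N m; "ee_pos": TCP position; "tcp_rot": TCP orientation; "wrist_force": force on the tool from outside, world axes, zero at the start; "torque": the same for the moment, N m; "opening": finger opening in m; "grasp_force": force on a finger pad.
Only numpy, scipy, OpenCV 4.12 (cv2) and the standard library are available. Lean on these libraries where they do the work, as an engineer would, in place of code of your own. Each camera call takes 0.05 s, during which the arm holds its last target. There are 200 camera calls.

TASK

Put the sealing kit away: load both aluminium tins upright into the sloped lane so that the blue-lidded one rests against the stop at the low end and the red-lidded one rests directly behind it, and stack the cups where the grey one stands, the white cup seated in the grey and the orange cup seated in the white. Keep tins and cups upright, and leave the grey cup, the mason jar, the trowel and the caulk frame in their places.

Things in the scene. Friction and masses are not known exactly. Their poses are not given: they have to be found in the camera images.
- lane: fixed sloped lane: slick white deck, 86 mm between aluminium rails 18 mm high, yellow stop 40 mm high across the low end. Origin on the shelf under its middle, z up, x level along it to the high open end, away from the robot. Deck top height = 0.065 + 0.2126 x (m), from x = -0.137 (stop's inner face) to 0.137. A tin set on the deck slides down by itself and leans 12 degrees with it.
- tin_blue: closed round aluminium tin with a blue lid, 60 mm diameter, 58 mm high, about 0.2 kg, standing upright. Origin: centre of its underside, z up.
- tin_red: closed round aluminium tin with a red lid, 60 mm diameter, 58 mm high, about 0.2 kg, standing upright. Origin: centre of its underside, z up.
- cup_grey: dark grey plastic stacking cup, upright, open top, 70 mm high, 70 g; bottom of the stack; it stays where it is. Body 58 mm diameter (inside 50) from 12 mm up to the rim; below it a foot of 38 mm diameter, bevelled, which sits inside the rim of a cup below. A seated cup's underside is 58 mm above that of the cup below. Origin: centre of its underside, z up.
- cup_white: white plastic stacking cup, upright, open top, 70 mm high, 70 g; Body 58 mm diameter (inside 50) from 12 mm up to the rim; below it a foot of 38 mm diameter, bevelled, which sits inside the rim of a cup below. A seated cup's underside is 58 mm above that of the cup below. Origin: centre of its underside, z up.
- cup_orange: orange plastic stacking cup, upright, open top, 70 mm high, 70 g; Body 58 mm diameter (inside 50) from 12 mm up to the rim; below it a foot of 38 mm diameter, bevelled, which sits inside the rim of a cup below. A seated cup's underside is 58 mm above that of the cup below. Origin: centre of its underside, z up.
- jar: green glass mason jar with a wire clip-on lid, 70 mm diameter, 78 mm high, 0.35 kg; leave it alone. Origin: centre of its underside, z up.
- trowel: black plastic trowel lying beyond the work, blade 220 x 80 mm along its x axis, 50 mm high with its handle; leave it alone. Origin: centre of the blade's underside.
- caulk_frame: orange lever-action caulk frame lying on its side at the left (+y), about 370 mm long along its x axis, 51 mm high; its grip sticks out 125 mm to its -y side near the -x end; leave it alone. Origin: centre of the underside of its cradle.

How it is judged:
By the outcome, as a careful person would: the job done as asked, in the order asked, and still so for the second after the job is handed in, with the robot touching nothing.
It also fails if it takes over 112 s, if anything falls off the work surface, if the arm or the gripper's body presses on something with over 40 N, if the wrist force passes 120 N, or if a joint passes its speed limit or range.

## Working session

There is one attempt and no reset: what is moved stays moved. The work goes in short steps, Python scripts to look and compute and a tool call to move; the robot and the scene stay as the last step left them, time stands still between calls to the robot, and variables do not carry over. Pictures are saved under pics/ and viewed, at most 14 in all, crops included, and the job is handed in when it is done.

Besides the shell and the picture viewer there is one more tool, called after "Call:" by a JSON object that holds its "api" and its "payload", one argument or row to a line. step_arm: Moves the arm, as the interface text tells. Its arguments: {"type":"object","properties":{"targets":{"type":"array","items":{"type":"array"}},"force":{"type":"number"}},"required":["targets"]}

```bash
mkdir -p pics; python3 - <<'E'
from workcell import bot
import cv2,numpy as np
o=bot.get_obs();print({k:np.round(v,3) for k,v in o.items()})
for n in("scene","top"):
    p,d=bot.camera(n);cv2.imwrite(f"pics/{n}0.png",p[:,:,::-1]);np.savez(f"pics/{n}0.npz",p=p,d=d)
    c=bot.camera_params(n);print(n,np.round(c["K"],1).tolist(),np.round(c["R"],3).tolist(),np.round(c["t"],3), (d==0).mean())
E
```

```text
{'time': np.float64(0.0), 'q': array([ 6.9956e+01,  5.0120e+00,  1.0035e+01,  9.5101e+01, -1.0000e-03,
        9.0002e+01]), 'qd': array([ 0.045,  0.042,  0.036,  0.074, -0.042, -0.077]), 'joint_efforts': array([-1.0000e-03, -5.2039e+01,  4.6480e+01,  1.7000e-02,  0.0000e+00,
        0.0000e+00]), 'ee_pos': array([0.188, 0.516, 0.231]), 'tcp_rot': array([-1.79921e+02,  1.00000e-03,  1.59954e+02]), 'wrist_force': array([ 0.035, -0.651, -1.411]), 'torque': array([ 0.001, -0.039, -0.04 ]), 'grasp_force': np.float64(0.0), 'opening': np.float64(0.086)}
scene [[359.0, 0.0, 255.7], [0.0, 359.0, 195.9], [0.0, 0.0, 1.0]] [[-0.531, 0.847, 0.001], [0.5, 0.315, -0.807], [-0.684, -0.428, -0.59]] [ 0.192 -0.303  1.732] 0.022939046223958332
top [[483.6, 0.0, 258.4], [0.0, 483.6, 192.7], [0.0, 0.0, 1.0]] [[-0.015, -1.0, -0.002], [-0.996, 0.016, -0.089], [0.089, 0.001, -0.996]] [0.148 0.584 1.48 ] 0.004023234049479167
```

View pics/top0.png

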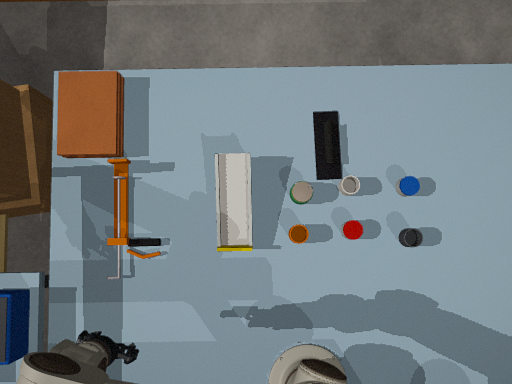

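View pics/scene0.png

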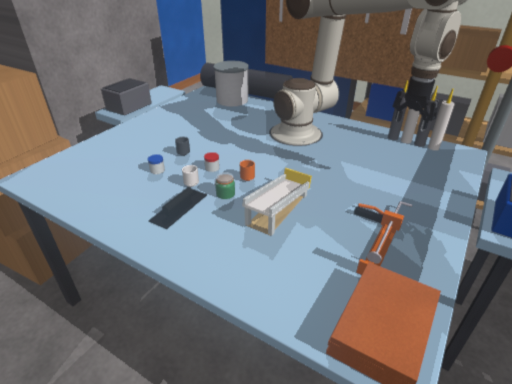

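Top view: blue tin (410,186), red tin (353,229), white cup (350,185), orange cup (298,233), grey cup (410,237), jar (302,192), trowel (328,145). The lane is at columns 215-252 with its yellow stop at row 249. The scene view shows the same layout, with everything upright.

```bash
cat > h.py <<'E'
import numpy as np,cv2
from workcell import bot
def world(n,d):
    c=bot.camera_params(n);K,R,t=map(np.array,(c["K"],c["R"],c["t"]))
    v,u=np.indices(d.shape);P=np.stack([(u-K[0,2])/K[0,0]*d,(v-K[1,2])/K[1,1]*d,d],-1)
    return (P-t)@R
def ray(n,uv,z):
    c=bot.camera_params(n);K,R,t=map(np.array,(c["K"],c["R"],c["t"]))
    C=-R.T@t;r=R.T@np.linalg.inv(K)@np.array([uv[0],uv[1],1.]);return C+r*(z-C[2])/r[2]
def proj(n,X):
    c=bot.camera_params(n);p=np.array(c["K"])@(np.array(c["R"])@np.array(X)+c["t"]);return p[:2]/p[2]
HT=dict(blue=.058,red=.058,white=.070,orange=.070,grey=.070,jar=.078)
def top_centre(W,approx,h,r=.045,base=0):
    """centre of the points at the object's top height near approx"""
    m=(np.abs(W[...,2]-h)<.008)&(np.hypot(W[...,0]-approx[0],W[...,1]-approx[1])<r)
    p=W[m][:,:2].astype(np.float32)
    if len(p)<8:return None
    (x,y),rad=cv2.minEnclosingCircle(p)
    return x,y,rad,len(p),np.median(W[m][:,2])
E
python3 - <<'E'
from h import *
np.set_printoptions(precision=4,suppress=True)
uv=dict(blue=(410,186),red=(353,229),white=(350,185),orange=(298,233),grey=(410,237),jar=(302,192))
Z=np.load("pics/top0.npz");W=world("top",Z["d"]);S=np.load("pics/scene0.npz");Ws=world("scene",S["d"])
hsv=cv2.cvtColor(Z["p"],cv2.COLOR_RGB2HSV)
bg=np.abs(hsv[...,0].astype(int)-101)<8
for k in uv:
    a=ray("top",uv[k],HT[k]); print(k,a[:2],np.round(top_centre(W,a,HT[k]),4),np.round(top_centre(Ws,a,HT[k]),4))
print("table z",np.median(W[280:300,200:300,2]),hsv[290,200])
# lid colours
for k,(lo,hi) in dict(blue=((105,150,60),(125,255,255)),red=((0,0,0),(0,0,0)),orange=((0,0,0),(0,0,0))).items():pass
def cm(m,k):
    u,v=uv[k];w=np.zeros_like(m);w[v-16:v+16,u-16:u+16]=m[v-16:v+16,u-16:u+16]
    ys,xs=np.nonzero(w);c,r=cv2.minEnclosingCircle(np.c_[xs,ys].astype(np.float32));print(k,'mask',c,r,ray("top",c,HT[k])[:2])
h,s,v=[hsv[...,i].astype(int) for i in range(3)]
cm((abs(h-112)<8)&(s>170),'blue');cm(((h<6)|(h>174))&(s>170),'red')
# lane: deck and stop
y=(abs(h-27)<5)&(s>130)&(v>100)
w=np.zeros_like(y);w[235:260,205:262]=y[235:260,205:262]
ys,xs=np.nonzero(w);print("stop px",xs.min(),xs.max(),ys.min(),ys.max(),len(xs))
P=W[w];print("stop z",np.percentile(P[:,2],[5,50,95]),P.min(0),P.max(0))
T=P[P[:,2]>P[:,2].max()-.008];print("stop top",cv2.minAreaRect(T[:,:2].astype(np.float32)),np.median(T,0))
# deck plane
D=W[160:240,222:246].reshape(-1,3);A=np.c_[D[:,:2],np.ones(len(D))];c=np.linalg.lstsq(A,D[:,2],rcond=None)[0];res=D[:,2]-A@c
g=abs(res)<.004;c=np.linalg.lstsq(A[g],D[g,2],rcond=None)[0];print("deck",c,g.mean(),"slope",np.hypot(*c[:2]),"yaw",np.degrees(np.arctan2(c[1],c[0])))
# whole lane footprint from depth
m=(W[...,2]>.03);w=np.zeros_like(m);w[140:260,205:262]=m[140:260,205:262]
print("lane rect",cv2.minAreaRect(W[w][:,:2].astype(np.float32)))
for r in (170,190,210,230):
    print(r,np.round(W[r,210:258:3,2]*1000).astype(int),np.round(W[r,[215,251],:2],3).tolist())
E
```

```text
blue [ 0.5965 -0.324 ] [  0.6001  -0.3236   0.031  304.       0.058 ] [  0.6021  -0.3233   0.0346 125.       0.0597]
red [ 0.4684 -0.1459] [  0.4676  -0.1454   0.0303 307.       0.058 ] [  0.4703  -0.143    0.0322 119.       0.0597]
white [ 0.6012 -0.1389] [ 0.6042 -0.1403  0.0294 88.      0.0689] [ 0.6056 -0.1399  0.0306 96.      0.0691]
orange [0.4588 0.0218] [ 0.4575  0.0191  0.029  79.      0.0699] [ 0.4616  0.0206  0.0322 86.      0.0679]
grey [ 0.4417 -0.3136] [ 0.4409 -0.3236  0.0303 98.      0.0683] [ 0.4393 -0.3213  0.0343 75.      0.0683]
jar [0.5815 0.0076] [  0.5856   0.0068   0.0314 329.       0.0769] [  0.5871   0.0082   0.0322 158.       0.0791]
table z 0.00029118364162748604 [102  50 157]
blue mask (409.2727355957031, 185.38636779785156) 9.871814727783203 [ 0.5984 -0.3219]
red mask (352.6052551269531, 229.5) 9.72178840637207 [ 0.4669 -0.1447]
stop px 217 252 245 250 109
stop z [0.0681 0.0739 0.0783] [0.4104 0.1605 0.0454] [0.4252 0.2651 0.0803]
stop top ((0.4142557382583618, 0.21414512395858765), (0.10145590454339981, 0.006118698976933956), 89.11774444580078) [0.4146 0.2172 0.0751]
deck [ 0.1081 -0.6802  0.1538] 0.10260416666666666 slope 0.6887648257673273 yaw -80.96804359666213
lane rect ((0.5568418502807617, 0.203116774559021), (0.2936214506626129, 0.12848441302776337), 0.49448007345199585)
170 [  0  -3 101  92  82  77  80  82  86  82  80  78  80 103  -1  -2] [[0.649, 0.267], [0.662, 0.161]]
190 [-1  1 89 78 71 73 71 68 75 72 76 70 72 93  0  1] [[0.598, 0.276], [0.591, 0.161]]
210 [-6  0 73 77 61 60 54 54 50 57 59 64 56 78  0  2] [[0.535, 0.276], [0.53, 0.162]]
230 [ 3 -2 -2 59 45 46 43 49 47 41 45 48 46 66 -1 -2] [[0.473, 0.278], [0.47, 0.163]]
```

```bash
python3 - <<'E'
from h import *
np.set_printoptions(precision=4,suppress=True)
Z=np.load("pics/top0.npz");W=world("top",Z["d"]);p=Z["p"]
cv2.imwrite("pics/crop1.png",cv2.resize(p[145:260,200:345,::-1],None,fx=5,fy=5,interpolation=cv2.INTER_CUBIC))
# deck plane, iteratively robust on interior
D=W[165:238,224:244].reshape(-1,3);D=D[(D[:,2]>.03)&(D[:,2]<.1)];A=np.c_[D[:,:2],np.ones(len(D))];w=np.ones(len(D),bool)
for _ in range(6):
    c=np.linalg.lstsq(A[w],D[w,2],rcond=None)[0];r=D[:,2]-A@c;w=abs(r)<2*r[w].std()
print("deck",c,r[w].std(),"x at z=.065,y=.215:",(.065-c[2]-c[1]*.215)/c[0])
for r in range(160,246,10): print(r,p[r,210:258].astype(int).sum(1).tolist())
for cc in (225,233,241): print(cc,[(q,*p[q,cc].tolist()) for q in list(range(149,157))+list(range(241,254))])
E
```

```text
deck [ 0.2095  0.0052 -0.054 ] 0.0024069957626196123 x at z=.065,y=.215: 0.5630249592439511
160 [429, 426, 427, 417, 439, 551, 545, 546, 289, 435, 438, 434, 435, 430, 428, 445, 557, 569, 562, 563, 561, 561, 564, 560, 561, 563, 563, 563, 560, 559, 560, 564, 564, 562, 562, 502, 505, 541, 539, 551, 473, 343, 348, 347, 350, 351, 352, 343]
170 [428, 434, 426, 423, 441, 531, 542, 530, 374, 440, 438, 434, 432, 437, 431, 452, 579, 560, 563, 563, 558, 562, 558, 562, 558, 558, 558, 561, 559, 562, 563, 559, 563, 562, 564, 554, 500, 469, 545, 544, 556, 333, 339, 350, 343, 347, 343, 351]
180 [426, 430, 425, 423, 420, 427, 537, 531, 551, 310, 438, 436, 438, 433, 431, 445, 552, 570, 567, 559, 564, 560, 560, 560, 557, 564, 566, 565, 560, 560, 559, 559, 565, 561, 565, 560, 490, 434, 544, 536, 541, 252, 351, 357, 345, 351, 347, 343]
190 [424, 427, 432, 421, 421, 423, 544, 524, 508, 239, 442, 432, 430, 426, 433, 430, 447, 567, 559, 564, 562, 565, 560, 560, 560, 559, 563, 559, 565, 561, 566, 559, 561, 564, 556, 507, 504, 505, 533, 530, 521, 248, 350, 347, 347, 342, 342, 350]
200 [425, 422, 421, 431, 423
[... 1849 characters left out ...]
 (242, 172, 167, 159), (243, 174, 170, 163), (244, 177, 172, 166), (245, 114, 107, 80), (246, 92, 76, 0), (247, 69, 60, 0), (248, 178, 157, 0), (249, 177, 155, 0), (250, 180, 161, 0), (251, 150, 163, 175), (252, 138, 160, 175), (253, 140, 161, 174)]
241 [(149, 127, 147, 155), (150, 125, 144, 156), (151, 123, 143, 155), (152, 122, 142, 157), (153, 187, 187, 177), (154, 194, 191, 182), (155, 192, 191, 182), (156, 192, 189, 181), (241, 174, 169, 161), (242, 172, 168, 160), (243, 175, 170, 161), (244, 161, 155, 139), (245, 102, 91, 49), (246, 89, 76, 0), (247, 98, 81, 0), (248, 175, 151, 0), (249, 181, 159, 0), (250, 182, 159, 0), (251, 148, 160, 174), (252, 140, 162, 176), (253, 139, 160, 172)]
```

View pics/crop1.png

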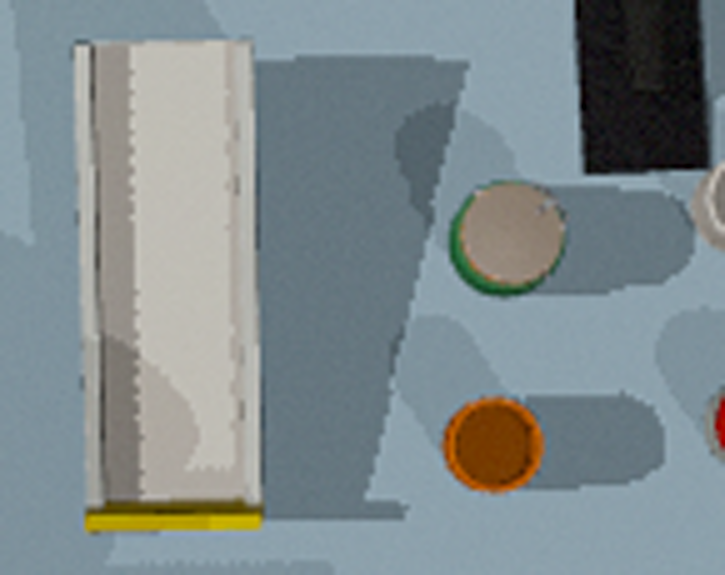

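```bash
python3 - <<'E'
from h import *
np.set_printoptions(precision=4,suppress=True)
print("stop inner top",ray("top",(234,247.5),.075),"outer",ray("top",(234,250.7),.075))
print("high end deck",ray("top",(233,152.7),.094), "bottom?")
C=[]
for r,l,ri,z in((160,214.4,250.2,.1095),(180,215.4,250.6,.098),(200,215.7,250.7,.0875),(220,216.3,251.5,.076),(240,216.8,251.7,.0635)):
    a,b=ray("top",(l,r),z),ray("top",(ri,r),z);m=(a+b)/2;C.append(m);print(a,b,m,a[1]-b[1])
C=np.array(C);f=np.polyfit(C[:,0],C[:,1],1);print("y=",f,"yaw",np.degrees(np.arctan(f[0])))
E
```

```text
stop inner top [0.4187 0.2141 0.075 ] outer [0.4092 0.2142 0.075 ]
high end deck [0.7015 0.213  0.094 ] bottom?
[0.6778 0.2675 0.1095] [0.6761 0.1615 0.1095] [0.677  0.2145 0.1095] 0.10598319666505623
[0.6195 0.266  0.098 ] [0.6179 0.1613 0.098 ] [0.6187 0.2137 0.098 ] 0.10466141287816924
[0.5607 0.2665 0.0875] [0.559  0.162  0.0875] [0.5599 0.2143 0.0875] 0.10444314477971942
[0.5014 0.2662 0.076 ] [0.4998 0.1607 0.076 ] [0.5006 0.2134 0.076 ] 0.10548799841764644
[0.4417 0.2662 0.0635] [0.44   0.1611 0.0635] [0.4408 0.2137 0.0635] 0.10510202685324957
y= [0.0031 0.2122] yaw 0.17621671231122074
```

Measurements agree: the lane origin is at about (0.564, 0.214) with yaw ≈ 0. Starting with the blue tin at about (0.600, -0.323).

Call:
{"api": "step_arm", "payload": {
  "targets": [
    [1, [15, -30, 0], [0, 0, 0.04]],
    [1, [35, -70, 0], [0, 0, 0.09]],
    [1, [55, -112, 0], [0, 0, 0.14]],
    [1, [76, -154, 0], [0, 0, 0.19]],
    [1, [97, -196, 0], [0, 0, 0.24]],
    [1, [118, -238, 0], [0, 0, 0.29]],
    [1, [138, -280, 0], [0, 0, 0.32]],
    [1, [159, -322, 0], [0, 0, 0.35]]
  ],
  "force": 30
}}

```text
time: 0.9
ee_pos: [0.3477, 0.1929, 0.2312]
tcp_rot: [180.0, 0.0, -179.9]
wrist_force: [0.9, 0.0, 0.6]
opening: 0.0852
grasp_force: 0.0
```

```bash
python3 -c "
from workcell import bot
o=bot.get_obs();print(o['time'],o['q'].round(2),o['ee_pos'].round(4),o['tcp_rot'].round(2),o['wrist_force'])"
```

```text
0.9 [ 29.02 -15.68  -9.02  96.65  -0.    28.91] [0.3477 0.1929 0.2312] [ 1.8000e+02  1.0000e-02 -1.7989e+02] [0.88549336 0.04697263 0.59534755]
```

Call:
{"api": "step_arm", "payload": {
  "targets": [
    [1, [21, -43, 0], [0, 0, 0]],
    [1, [42, -86, 0], [0, 0, 0]],
    [1, [63, -129, 0], [0, 0, 0]],
    [1, [84, -172, 0], [0, 0, 0]],
    [1, [105, -215, 0], [0, 0, 0]],
    [1, [126, -258, 0], [0, 0, 0]],
    [1, [147, -301, 0], [0, 0, 0]],
    [1, [168, -344, 0], [0, 0, 0]]
  ]
}}

```text
time: 1.7
ee_pos: [0.5159, -0.1514, 0.2309]
tcp_rot: [180.0, -0.0, 180.0]
wrist_force: [0.7, 0.8, 0.4]
opening: 0.0855
grasp_force: 0.0
```

Call:
{"api": "step_arm", "payload": {
  "targets": [
    [1, [21, -43, 0], [0, 0, 0]],
    [1, [42, -86, 0], [0, 0, 0]],
    [1, [63, -129, -20], [0, 0, 0]],
    [1, [78, -160, -50], [0, 0, 0]],
    [1, [84, -174, -85], [0, 0, 0]],
    [1, [84, -174, -115], [0, 0, 0]],
    [1, [84, -174, -115], [0, 0, 0]]
  ]
}}

```text
time: 2.4
ee_pos: [0.5973, -0.3227, 0.1102]
tcp_rot: [179.8, -0.5, 180.0]
wrist_force: [-0.9, -0.2, -0.2]
opening: 0.0856
grasp_force: 0.0
```

Call:
{"api": "step_arm", "payload": {
  "targets": [
    [1, [0, 0, -25], [0, 0, 0]],
    [1, [0, 0, -55], [0, 0, 0]],
    [1, [0, 0, -80], [0, 0, 0]],
    [1, [0, 0, -92], [0, 0, 0]],
    [1, [0, 0, -92], [0, 0, 0]],
    [0, [0, 0, -92], [0, 0, 0]],
    [0, [0, 0, -92], [0, 0, 0]],
    [0, [0, 0, -92], [0, 0, 0]]
  ],
  "force": 30
}}

```text
time: 3.2
ee_pos: [0.6005, -0.3237, 0.0265]
tcp_rot: [-179.9, 0.2, -180.0]
wrist_force: [-0.2, -0.7, 6.8]
opening: 0.059
grasp_force: 33.0
```

Call:
{"api": "step_arm", "payload": {
  "targets": [
    [0, [0, 0, 0], [0, 0, 0]],
    [0, [0, 0, 0], [0, 0, 0]],
    [0, [0, 0, 0], [0, 0, 0]]
  ]
}}

```text
time: 3.5
ee_pos: [0.6005, -0.3237, 0.0265]
tcp_rot: [-179.9, 0.2, -180.0]
wrist_force: [-0.3, 0.1, 6.3]
opening: 0.059
grasp_force: 33.0
```

Call:
{"api": "step_arm", "payload": {
  "targets": [
    [0, [0, 0, 15], [0, 0, 0]],
    [0, [0, 0, 45], [0, 0, 0]],
    [0, [-5, 20, 85], [0, 0, 0]],
    [0, [-16, 60, 115], [0, 0, 0]],
    [0, [-28, 105, 136], [0, 0, 0]],
    [0, [-40, 150, 146], [0, 0, 0]],
    [0, [-52, 196, 146], [0, 0, 0]],
    [0, [-64, 242, 146], [0, 0, 0]]
  ]
}}

```text
time: 4.3
ee_pos: [0.5349, -0.0798, 0.1721]
tcp_rot: [-180.0, 0.1, 180.0]
wrist_force: [0.1, 0.1, -1.2]
opening: 0.0592
grasp_force: 33.1
```

Call:
{"api": "step_arm", "payload": {
  "targets": [
    [0, [-12, 46, 0], [0, 0, 0]],
    [0, [-24, 92, 0], [0, -0.03, 0]],
    [0, [-36, 138, 0], [0, -0.06, 0]],
    [0, [-48, 184, 0], [0, -0.1, 0]],
    [0, [-60, 230, 0], [0, -0.14, 0]],
    [0, [-70, 265, 0], [0, -0.18, 0]],
    [0, [-76, 287, 0], [0, -0.209, 0]],
    [0, [-78, 295, 0], [0, -0.209, 0]]
  ]
}}

```text
time: 5.1
ee_pos: [0.4562, 0.2155, 0.1717]
tcp_rot: [179.9, 12.1, -179.8]
wrist_force: [0.1, 0.5, -1.2]
opening: 0.0591
grasp_force: 33.1
```

Call:
{"api": "step_arm", "payload": {
  "targets": [
    [0, [0, 0, -20], [0, 0, 0]],
    [0, [0, 0, -50], [0, 0, 0]],
    [0, [0, 0, -70], [0, 0, 0]],
    [0, [0, 0, -85], [0, 0, 0]],
    [0, [0, 0, -85], [0, 0, 0]],
    [0, [0, 0, -85], [0, 0, 0]]
  ]
}}

```text
time: 5.7
ee_pos: [0.458, 0.2135, 0.0862]
tcp_rot: [180.0, 12.0, 180.0]
wrist_force: [-1.2, 0.0, -1.7]
opening: 0.0591
grasp_force: 33.2
```

```bash
python3 - <<'E'
from h import *
o=bot.get_obs();print(o['time'],o['ee_pos'].round(4),o['tcp_rot'].round(2),o['wrist_force'].round(1),o['opening'])
p,d=bot.camera("scene");cv2.imwrite("pics/s1.png",cv2.resize(p[130:250,200:360,::-1],None,fx=4.5,fy=4.5,interpolation=cv2.INTER_CUBIC))
E
```

```text
5.7 [0.458  0.2135 0.0862] [179.99  12.   179.98] [-1.2  0.  -1.7] 0.059096766252249834
```

View pics/s1.png

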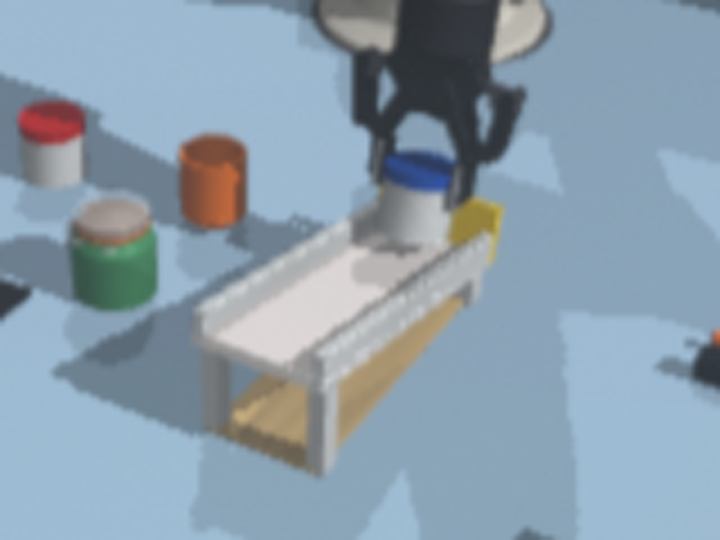

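The blue tin is held tilted with the lane, just above the deck in front of the yellow stop (crop pixel (420,200)). Lowering it.

Call:
{"api": "step_arm", "payload": {
  "targets": [
    [0, [0, 0, -5], [0, 0, 0]],
    [0, [0, 0, -9], [0, 0, 0]],
    [0, [0, 0, -12], [0, 0, 0]],
    [0, [0, 0, -13], [0, 0, 0]],
    [0, [0, 0, -13], [0, 0, 0]]
  ]
}}

```text
time: 6.25
ee_pos: [0.4574, 0.2136, 0.0721]
tcp_rot: [-180.0, 12.0, -180.0]
wrist_force: [-0.4, 0.3, -2.6]
opening: 0.0593
grasp_force: 33.2
```

Call:
{"api": "step_arm", "payload": {
  "targets": [
    [0, [0, 0, -1], [0, 0, 0]],
    [0, [0, 0, -2], [0, 0, 0]],
    [0, [0, 0, -2], [0, 0, 0]]
  ]
}}

```text
time: 6.55
ee_pos: [0.4574, 0.2137, 0.0702]
tcp_rot: [-180.0, 12.0, -180.0]
wrist_force: [-0.3, 0.9, -1.6]
opening: 0.0593
grasp_force: 33.2
```

Call:
{"api": "step_arm", "payload": {
  "targets": [
    [0, [0, 0, -1], [0, 0, 0]],
    [1, [0, 0, -1], [0, 0, 0]],
    [1, [0, 0, -1], [0, 0, 0]],
    [1, [0, 0, -1], [0, 0, 0]],
    [1, [0, 0, -1], [0, 0, 0]],
    [1, [0, 0, -1], [0, 0, 0]]
  ]
}}

```text
time: 7.15
ee_pos: [0.4575, 0.2137, 0.0694]
tcp_rot: [180.0, 12.0, -180.0]
wrist_force: [0.8, -0.2, 0.3]
opening: 0.0854
grasp_force: 0.0
```

```bash
python3 - <<'E'
from h import *
o=bot.get_obs();print(o['time'],o['ee_pos'].round(4),o['wrist_force'].round(1),o['opening'])
p,d=bot.camera("scene");cv2.imwrite("pics/s2.png",cv2.resize(p[130:250,200:360,::-1],None,fx=4.5,fy=4.5,interpolation=cv2.INTER_CUBIC))
E
```

```text
7.15 [0.4575 0.2137 0.0694] [ 0.8 -0.2  0.3] 0.08538824652289019
```

View pics/s2.png

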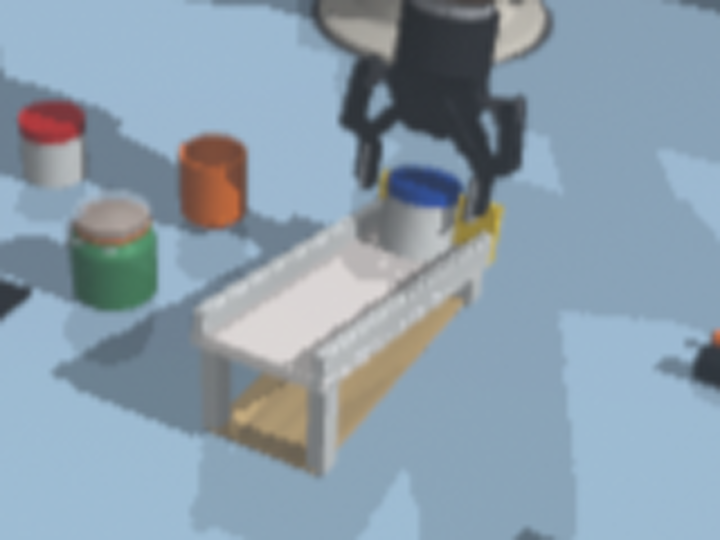

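The blue tin stands free in the lane at the stop (crop (422,210)), with the fingers open and clear. Next, the red tin.

Call:
{"api": "step_arm", "payload": {
  "targets": [
    [1, [-3, 0, 14], [0, 0, 0]],
    [1, [-9, 0, 42], [0, 0, 0]],
    [1, [-17, 0, 80], [0, 0, 0]],
    [1, [-21, -20, 100], [0, 0.02, 0]],
    [1, [-19, -60, 110], [0, 0.07, 0]],
    [1, [-15, -105, 110], [0, 0.12, 0]],
    [1, [-11, -150, 110], [0, 0.17, 0]],
    [1, [-6, -196, 110], [0, 0.209, 0]]
  ]
}}

```text
time: 8.0
ee_pos: [0.4514, 0.0162, 0.1809]
tcp_rot: [180.0, 0.0, -180.0]
wrist_force: [0.6, 0.8, -0.0]
opening: 0.0851
grasp_force: 0.0
```

Call:
{"api": "step_arm", "payload": {
  "targets": [
    [1, [5, -44, 0], [0, 0, 0]],
    [1, [10, -88, 0], [0, 0, 0]],
    [1, [14, -125, -10], [0, 0, 0]],
    [1, [17, -150, -30], [0, 0, 0]],
    [1, [17, -162, -65], [0, 0, 0]],
    [1, [17, -163, -90], [0, 0, 0]],
    [1, [17, -163, -100], [0, 0, 0]],
    [1, [17, -163, -100], [0, 0, 0]]
  ]
}}

```text
time: 8.8
ee_pos: [0.4679, -0.145, 0.079]
tcp_rot: [180.0, -0.1, -180.0]
wrist_force: [-0.4, 0.1, 0.4]
opening: 0.0856
grasp_force: 0.0
```

```bash
python3 - <<'E'
from h import *
p,d=bot.camera("top");W=world("top",d);cv2.imwrite("pics/t1.png",cv2.resize(p[150:260,205:430,::-1],None,fx=3.5,fy=3.5,interpolation=cv2.INTER_CUBIC))
hsv=cv2.cvtColor(p,cv2.COLOR_RGB2HSV).astype(int);h,s=hsv[...,0],hsv[...,1]
for n,m in(("blue",(abs(h-112)<8)&(s>170)),("red",((h<4)|(h>174))&(s>170))):
    m=m.copy();m[:150]=0;m[260:]=0;m[:,:200]=0
    ys,xs=np.nonzero(m);c=(np.median(xs),np.median(ys));print(n,len(xs),(xs.min(),xs.max(),ys.min(),ys.max()),np.median(W[m],0))
E
```

```text
blue 307 (np.int64(225), np.int64(335), np.int64(155), np.int64(248)) [0.44443314 0.21239131 0.09902191]
red 46 (np.int64(323), np.int64(353), np.int64(157), np.int64(238)) [ 0.45041533 -0.13290755  0.05717934]
```

View pics/t1.png

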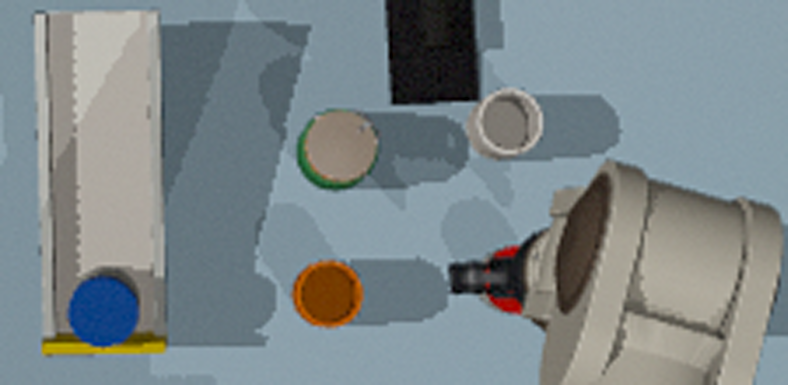

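The blue tin is seated against the stop, lid centre (0.444, 0.212, 0.099), which matches the expected (0.444, 0.099). The gripper is over the red tin.

Call:
{"api": "step_arm", "payload": {
  "targets": [
    [1, [0, 0, -25], [0, 0, 0]],
    [1, [0, 0, -48], [0, 0, 0]],
    [1, [0, 0, -55], [0, 0, 0]],
    [0, [0, 0, -55], [0, 0, 0]],
    [0, [0, 0, -55], [0, 0, 0]],
    [0, [0, 0, -55], [0, 0, 0]],
    [0, [0, 0, -55], [0, 0, 0]],
    [0, [0, 0, -55], [0, 0, 0]]
  ]
}}

```text
time: 9.65
ee_pos: [0.4695, -0.1455, 0.026]
tcp_rot: [-180.0, 0.1, -180.0]
wrist_force: [-0.9, 0.3, 6.1]
opening: 0.0592
grasp_force: 33.4
```

Call:
{"api": "step_arm", "payload": {
  "targets": [
    [0, [0, 0, 20], [0, 0, 0]],
    [0, [0, 0, 60], [0, 0, 0]],
    [0, [0, 15, 105], [0, 0, 0]],
    [0, [4, 50, 135], [0, 0, 0]],
    [0, [10, 95, 146], [0, 0, 0]],
    [0, [16, 140, 146], [0, 0, 0]],
    [0, [22, 186, 146], [0, 0, 0]],
    [0, [28, 232, 146], [0, -0.03, 0]]
  ]
}}

```text
time: 10.45
ee_pos: [0.4968, 0.0885, 0.1706]
tcp_rot: [180.0, 1.8, 180.0]
wrist_force: [1.1, 0.3, -1.7]
opening: 0.0592
grasp_force: 33.3
```

Call:
{"api": "step_arm", "payload": {
  "targets": [
    [0, [6, 45, 0], [0, -0.05, 0]],
    [0, [12, 85, 0], [0, -0.09, 0]],
    [0, [16, 112, 0], [0, -0.13, 0]],
    [0, [18, 125, -10], [0, -0.17, 0]],
    [0, [18, 127, -30], [0, -0.179, 0]],
    [0, [18, 127, -60], [0, -0.179, 0]],
    [0, [18, 127, -75], [0, -0.179, 0]],
    [0, [18, 127, -75], [0, -0.179, 0]]
  ]
}}

```text
time: 11.25
ee_pos: [0.5132, 0.213, 0.0931]
tcp_rot: [-179.9, 11.8, -180.0]
wrist_force: [-0.2, -0.1, -1.5]
opening: 0.0588
grasp_force: 33.4
```

Call:
{"api": "step_arm", "payload": {
  "targets": [
    [0, [0, 0, -5], [0, 0, 0]],
    [0, [0, 0, -9], [0, 0, 0]],
    [0, [0, 0, -12], [0, 0, 0]],
    [0, [0, 0, -13], [0, 0, 0]],
    [0, [0, 0, -13], [0, 0, 0]]
  ]
}}

```text
time: 11.75
ee_pos: [0.5146, 0.2137, 0.0825]
tcp_rot: [180.0, 12.0, -180.0]
wrist_force: [-0.5, 0.5, -2.6]
opening: 0.0592
grasp_force: 33.4
```

Release, then retreat along the deck normal and move off to the white cup with yaw turned to miss the trowel.

Call:
{"api": "step_arm", "payload": {
  "targets": [
    [0, [0, 0, -1], [0, 0, 0]],
    [1, [0, 0, -1], [0, 0, 0]],
    [1, [0, 0, -1], [0, 0, 0]],
    [1, [0, 0, -1], [0, 0, 0]],
    [1, [0, 0, -1], [0, 0, 0]],
    [1, [-2, 0, 9], [0, 0, 0]],
    [1, [-8, 0, 37], [0, 0, 0]],
    [1, [-16, 0, 76], [0, 0, 0]]
  ]
}}

```text
time: 12.55
ee_pos: [0.4974, 0.2132, 0.158]
tcp_rot: [-179.9, 11.8, -180.0]
wrist_force: [0.4, 0.8, -0.1]
opening: 0.0857
grasp_force: 0.0
```

```bash
python3 - <<'E'
from h import *
p,d=bot.camera("scene");W=world("scene",d)
cv2.imwrite("pics/s3.png",cv2.resize(p[130:250,140:340,::-1],None,fx=4,fy=4,interpolation=cv2.INTER_CUBIC))
T=np.load("pics/top0.npz");Wt=world("top",T["d"]);v=T["p"].max(2)
m=np.zeros_like(v,bool);m[105:185,308:345]=v[105:185,308:345]<60
q=Wt[m];print("trowel",q.min(0),q.max(0))
for uv in((342,178),(318,180)):print(ray("top",uv,.006))
E
```

```text
trowel [ 0.4515064  -0.12527568 -0.00419908] [0.84809675 0.13796308 1.52675617]
[ 0.63042076 -0.12647295  0.006     ]
[ 0.62524572 -0.05038178  0.006     ]
```

View pics/s3.png

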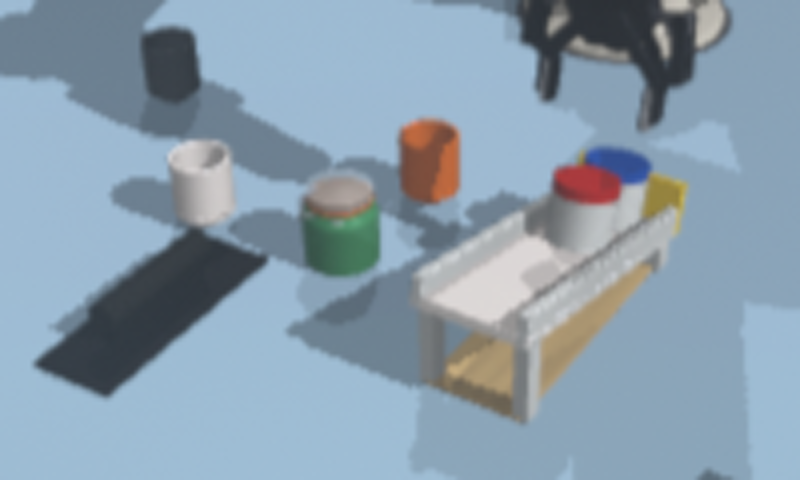

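Red rests directly behind blue (crop (585,205)); the jar, white cup and trowel are untouched. Next, the white cup.

Call:
{"api": "step_arm", "payload": {
  "targets": [
    [1, [0, -5, 20], [0, 0, 0]],
    [1, [6, -30, 30], [0, 0.03, 0]],
    [1, [18, -72, 30], [0, 0.08, 0]],
    [1, [30, -114, 30], [0, 0.13, 0]],
    [1, [42, -156, 30], [0, 0.18, 0]],
    [1, [55, -199, 30], [0, 0.209, 0]],
    [1, [68, -242, 30], [0, 0.209, 0]],
    [1, [81, -285, 30], [0, 0.209, 0]]
  ]
}}

```text
time: 13.4
ee_pos: [0.5801, -0.0732, 0.1888]
tcp_rot: [-180.0, 0.0, -180.0]
wrist_force: [0.9, 0.0, 0.2]
opening: 0.0856
grasp_force: 0.0
```

Call:
{"api": "step_arm", "payload": {
  "targets": [
    [1, [12, -35, 0], [0, 0, 0.1]],
    [1, [20, -60, -10], [0, 0, 0.2]],
    [1, [25, -69, -30], [0, 0, 0.31]],
    [1, [25, -69, -65], [0, 0, 0.42]],
    [1, [25, -69, -92], [0, 0, 0.5]],
    [1, [25, -69, -98], [0, 0, 0.5]],
    [1, [25, -69, -98], [0, 0, 0.5]]
  ]
}}

```text
time: 14.1
ee_pos: [0.6042, -0.1402, 0.0902]
tcp_rot: [180.0, -0.0, -151.5]
wrist_force: [0.4, -0.2, 0.1]
opening: 0.0854
grasp_force: 0.0
```

Call:
{"api": "step_arm", "payload": {
  "targets": [
    [1, [0, 0, -25], [0, 0, 0]],
    [1, [0, 0, -50], [0, 0, 0]],
    [1, [0, 0, -62], [0, 0, 0]],
    [1, [0, 0, -62], [0, 0, 0]],
    [0, [0, 0, -62], [0, 0, 0]],
    [0, [0, 0, -62], [0, 0, 0]],
    [0, [0, 0, -62], [0, 0, 0]],
    [0, [0, 0, -62], [0, 0, 0]]
  ],
  "force": 22
}}

```text
time: 14.9
ee_pos: [0.6055, -0.1404, 0.0304]
tcp_rot: [-179.9, 0.1, -151.3]
wrist_force: [-0.4, 0.9, 6.0]
opening: 0.0584
grasp_force: 23.2
```

```bash
python3 - <<'E'
from h import *
o=bot.get_obs();print(o['time'],o['ee_pos'].round(4),o['tcp_rot'].round(2),o['wrist_force'].round(1),o['opening'])
p,d=bot.camera("scene");cv2.imwrite("pics/s4.png",cv2.resize(p[120:240,120:320,::-1],None,fx=4,fy=4,interpolation=cv2.INTER_CUBIC))
E
```

```text
14.9 [ 0.6055 -0.1404  0.0304] [-1.7990e+02  1.3000e-01 -1.5135e+02] [-0.4  0.9  6. ] 0.05842276428601137
```

View pics/s4.png

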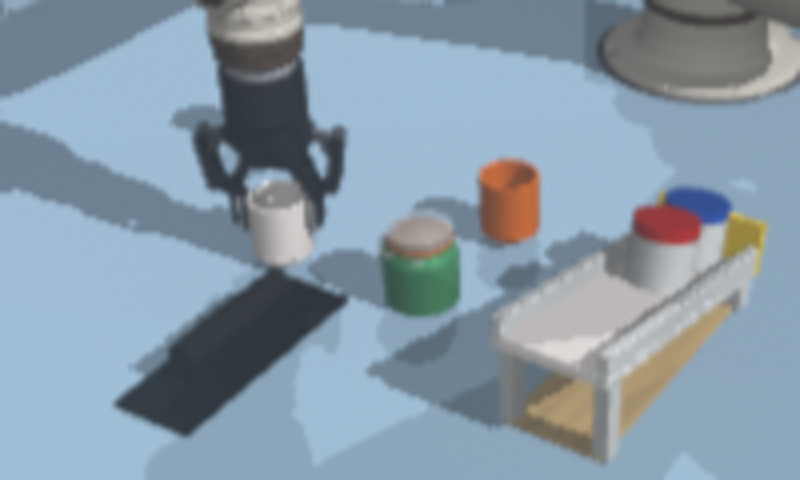

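The white cup is gripped (crop (280,220)) and clear of the trowel. Refining the grey cup's centre from the first top picture.

```bash
python3 - <<'E'
from h import *
Z=np.load("pics/top0.npz");p=Z["p"][222:252,394:426]
for r in p.max(2): print(' '.join('%3d'%x for x in r))
def fit(img,lo,u0,v0,z):
    m=(img.max(2)<lo).astype(np.uint8)
    c=max(cv2.findContours(m,0,cv2.CHAIN_APPROX_NONE)[0],key=cv2.contourArea);e=cv2.fitEllipse(c);print(e);return ray("top",(e[0][0]+u0,e[0][1]+v0),z)
for lo in(60,70,80):print(lo,fit(p,lo,394,222,.07))
E
```

```text
155 155 154 156 154 156 154 155 154 155 155 154 156 173 171 172 171 170 170 170 172 168 171 171 170 168 170 169 170 168 171 170
155 156 156 156 157 153 154 154 153 154 156 154 152 161 173 172 172 170 171 172 173 171 171 169 171 169 171 170 170 169 170 168
153 153 155 154 155 156 155 155 154 155 155 153 155 153 158 172 170 171 171 170 171 171 170 170 170 168 170 172 169 170 169 169
155 153 154 154 155 156 155 155 153 154 156 155 153 154 156 173 171 170 169 172 170 169 169 170 169 172 169 171 171 170 170 172
153 155 155 154 155 155 156 153 155 156 155 156 155 155 155 162 171 174 172 171 174 171 169 171 172 173 173 170 173 174 174 173
152 155 156 154 155 154 155 156 155 157 157 160 162 160 159 161 165 178 177 178 176 176 173 173 174 171 133 135 137 135 133 134
158 155 155 153 155 155 155 156 159 157 135 119 113  88  91  88  84  96 103 105 102 112 129 140 137 133 125 123 125 124 127 125
153 155 155 156 153 157 156 160 134 110  64  56  51  39  54  71  65  55  47  48  53  62  86  87 108 129 127 125 126 124 125 129
155 155 154 153 155 156 155 112  69  51  38  37  37  59  70  64  50  43  24 
[... 2470 characters left out ...]
8 170 172 168
173 172 171 170 171 171 171 172 171 171 173 174 170 170 172 169 169 171 169 170 168 171 171 172 170 170 169 170 170 171 169 169
173 170 171 172 171 170 171 171 170 171 169 171 171 171 171 171 170 171 170 172 169 170 169 169 169 172 171 171 170 169 170 172
((15.951483726501465, 15.380276679992676), (16.86664390563965, 22.865802764892578), 90.82981872558594)
60 [ 0.44056219 -0.31339342  0.07      ]
((15.924489974975586, 15.388707160949707), (17.79454231262207, 22.831117630004883), 94.00708770751953)
70 [ 0.44053829 -0.31331147  0.07      ]
((16.036664962768555, 15.450826644897461), (17.98516845703125, 23.20110511779785), 93.97122955322266)
80 [ 0.44034779 -0.3136394   0.07      ]
```

Call:
{"api": "step_arm", "payload": {
  "targets": [
    [0, [0, 0, 15], [0, 0, 0]],
    [0, [0, 0, 45], [0, 0, 0]],
    [0, [0, 0, 85], [0, 0, 0]],
    [0, [-15, -15, 120], [0, 0, -0.06]],
    [0, [-40, -45, 138], [0, 0, -0.16]],
    [0, [-68, -78, 145], [0, 0, -0.27]],
    [0, [-97, -110, 145], [0, 0, -0.38]],
    [0, [-126, -143, 145], [0, 0, -0.5]]
  ]
}}

```text
time: 15.75
ee_pos: [0.4775, -0.2844, 0.1752]
tcp_rot: [-179.9, 0.1, 179.8]
wrist_force: [1.1, -0.7, 0.1]
opening: 0.0582
grasp_force: 24.0
```

Call:
{"api": "step_arm", "payload": {
  "targets": [
    [0, [-15, -15, 0], [0, 0, 0]],
    [0, [-29, -30, -5], [0, 0, 0]],
    [0, [-36, -37, -18], [0, 0, 0]],
    [0, [-38, -39, -36], [0, 0, 0]],
    [0, [-38, -39, -48], [0, 0, 0]],
    [0, [-38, -39, -48], [0, 0, 0]],
    [0, [-38, -39, -48], [0, 0, 0]]
  ]
}}

```text
time: 16.45
ee_pos: [0.4408, -0.3218, 0.1255]
tcp_rot: [180.0, -0.0, -179.9]
wrist_force: [0.2, -0.1, -0.6]
opening: 0.0585
grasp_force: 24.0
```

```bash
python3 - <<'E'
from h import *
o=bot.get_obs();print(o['time'],o['ee_pos'].round(4),o['wrist_force'].round(1))
p,d=bot.camera("scene");cv2.imwrite("pics/s5.png",cv2.resize(p[100:180,130:235,::-1],None,fx=7,fy=7,interpolation=cv2.INTER_CUBIC))
W=world("scene",d);m=(abs(W[...,0]-.44)<.06)&(abs(W[...,1]+.32)<.06)
for n,z0 in(("grey",.07),("white",o['ee_pos'][2]-.0304+.07)):
    print(n,proj("scene",(.4405,-.322,z0)))
E
```

```text
16.45 [ 0.4408 -0.3218  0.1255] [ 0.2 -0.1 -0.6]
grey [181.58742063 139.33531184]
white [178.79328584 118.45074261]
```

View pics/s5.png

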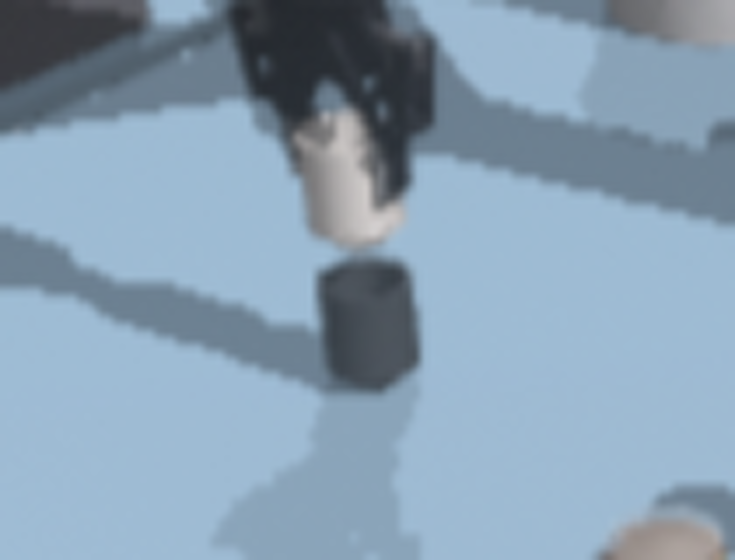

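The white cup hangs right over the grey one in the crop (white axis ≈ (356,200), grey rim centre ≈ (366,277), as perspective predicts). Lowering.

Call:
{"api": "step_arm", "payload": {
  "targets": [
    [0, [0, 0, -10], [0, 0, 0]],
    [0, [0, 0, -18], [0, 0, 0]],
    [0, [0, 0, -24], [0, 0, 0]],
    [0, [0, 0, -29], [0, 0, 0]],
    [0, [0, 0, -33], [0, 0, 0]],
    [0, [0, 0, -35], [0, 0, 0]],
    [0, [0, 0, -35], [0, 0, 0]]
  ]
}}

```text
time: 17.2
ee_pos: [0.4404, -0.3223, 0.0901]
tcp_rot: [180.0, -0.0, -180.0]
wrist_force: [-0.3, 0.2, -1.2]
opening: 0.0586
grasp_force: 24.0
```

Call:
{"api": "step_arm", "payload": {
  "targets": [
    [0, [0, 0, -1], [0, 0, 0]],
    [0, [0, 0, -2], [0, 0, 0]],
    [0, [0, 0, -2], [0, 0, 0]]
  ]
}}

```text
time: 17.5
ee_pos: [0.4407, -0.3225, 0.0886]
tcp_rot: [-180.0, 0.0, -180.0]
wrist_force: [-0.9, -0.0, 0.7]
opening: 0.0583
grasp_force: 24.0
```

Call:
{"api": "step_arm", "payload": {
  "targets": [
    [1, [0, 0, 0], [0, 0, 0]],
    [1, [0, 0, 0], [0, 0, 0]],
    [1, [0, 0, 0], [0, 0, 0]],
    [1, [0, 0, 0], [0, 0, 0]],
    [1, [0, 0, 12], [0, 0, 0]],
    [1, [0, 0, 35], [0, 0, 0]],
    [1, [0, 0, 70], [0, 0, 0]],
    [1, [0, 0, 102], [0, 0, 0]]
  ]
}}

```text
time: 18.3
ee_pos: [0.4403, -0.3222, 0.1925]
tcp_rot: [-180.0, 0.0, -180.0]
wrist_force: [-0.4, -0.7, -1.4]
opening: 0.0855
grasp_force: 0.0
```

Call:
{"api": "step_arm", "payload": {
  "targets": [
    [1, [0, 20, 0], [0, 0, 0]],
    [1, [2, 60, 0], [0, 0, 0]],
    [1, [4, 106, 0], [0, 0, 0]],
    [1, [6, 152, 0], [0, 0, 0]],
    [1, [9, 198, 0], [0, 0, 0]],
    [1, [12, 244, 0], [0, 0, 0]],
    [1, [15, 290, 0], [0, 0, 0]],
    [1, [18, 330, -15], [0, 0, 0]]
  ]
}}

```text
time: 19.1
ee_pos: [0.4592, 0.0098, 0.178]
tcp_rot: [180.0, 0.3, -180.0]
wrist_force: [1.9, 0.6, 0.8]
opening: 0.0853
grasp_force: 0.0
```

```bash
python3 - <<'E'
from h import *
o=bot.get_obs();print(o['time'],o['ee_pos'].round(4),o['opening'])
p,d=bot.camera("top");W=world("top",d);print("white",top_centre(W,(.4405,-.322),.128))
q,ds=bot.camera("scene");Ws=world("scene",ds);print("white s",top_centre(Ws,(.4405,-.322),.128))
cv2.imwrite("pics/s6.png",cv2.resize(np.hstack([q[100:190,130:300,::-1],p[150:240,300:430,::-1]]),None,fx=2.6,fy=2.6,interpolation=cv2.INTER_CUBIC))
E
```

```text
19.1 [0.4592 0.0098 0.178 ] 0.08525793063142698
white (0.4392551779747009, -0.32243722677230835, 0.029455581679940224, 115, np.float64(0.12700948584885854))
white s (0.44087663292884827, -0.32140809297561646, 0.030835261568427086, 75, np.float64(0.1264019861192019))
```

View pics/s6.png

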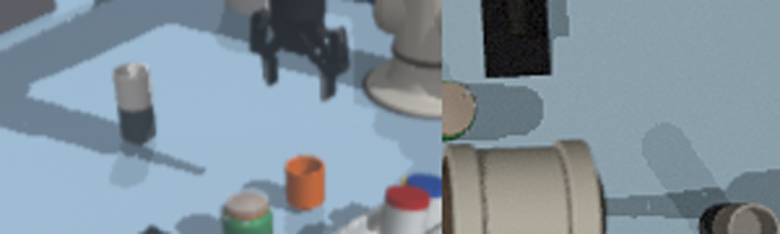

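White is seated straight on grey (left panel (133,100)), rim height 0.127 against 0.128 expected. Now orange.

Call:
{"api": "step_arm", "payload": {
  "targets": [
    [1, [0, 9, -20], [0, 0, 0]],
    [1, [0, 12, -55], [0, 0, 0]],
    [1, [0, 12, -90], [0, 0, 0]],
    [1, [0, 12, -120], [0, 0, 0]],
    [1, [0, 12, -140], [0, 0, 0]],
    [1, [0, 12, -147], [0, 0, 0]],
    [1, [0, 12, -147], [0, 0, 0]],
    [0, [0, 12, -147], [0, 0, 0]]
  ]
}}

```text
time: 20.0
ee_pos: [0.4593, 0.0195, 0.0298]
tcp_rot: [-180.0, 0.1, 180.0]
wrist_force: [0.5, -0.2, -0.2]
opening: 0.0733
grasp_force: 0.0
```

Call:
{"api": "step_arm", "payload": {
  "targets": [
    [0, [0, 0, 0], [0, 0, 0]],
    [0, [0, 0, 0], [0, 0, 0]],
    [0, [0, 0, 0], [0, 0, 0]],
    [0, [0, 0, 0], [0, 0, 0]]
  ]
}}

```text
time: 20.4
ee_pos: [0.4595, 0.0197, 0.0299]
tcp_rot: [-180.0, 0.1, -180.0]
wrist_force: [-0.9, 0.6, 6.6]
opening: 0.0568
grasp_force: 22.9
```

Call:
{"api": "step_arm", "payload": {
  "targets": [
    [0, [0, 0, 15], [0, 0, 0]],
    [0, [0, 0, 45], [0, 0, 0]],
    [0, [0, 0, 90], [0, 0, 0]],
    [0, [0, 0, 130], [0, 0, 0]],
    [0, [-1, -20, 160], [0, 0, 0]],
    [0, [-3, -55, 175], [0, 0, 0]],
    [0, [-5, -98, 180], [0, 0, 0]],
    [0, [-7, -142, 180], [0, 0, 0]]
  ]
}}

```text
time: 21.2
ee_pos: [0.4518, -0.1236, 0.2101]
tcp_rot: [-180.0, 0.2, -179.9]
wrist_force: [0.9, -0.2, -1.1]
opening: 0.057
grasp_force: 24.1
```

Call:
{"api": "step_arm", "payload": {
  "targets": [
    [0, [-2, -44, 0], [0, 0, 0]],
    [0, [-4, -88, 0], [0, 0, 0]],
    [0, [-7, -130, 0], [0, 0, 0]],
    [0, [-9, -165, 0], [0, 0, 0]],
    [0, [-11, -188, -8], [0, 0, 0]],
    [0, [-11, -199, -18], [0, 0, 0]],
    [0, [-11, -200, -24], [0, 0, 0]],
    [0, [-11, -200, -24], [0, 0, 0]]
  ]
}}

```text
time: 22.0
ee_pos: [0.4402, -0.3213, 0.1831]
tcp_rot: [179.9, -0.1, -180.0]
wrist_force: [0.2, 0.1, -0.1]
opening: 0.0571
grasp_force: 24.1
```

```bash
python3 - <<'E'
from h import *
o=bot.get_obs();print(o['time'],o['ee_pos'].round(4),o['tcp_rot'],o['wrist_force'].round(1),o['opening'])
p,d=bot.camera("scene");cv2.imwrite("pics/s7.png",cv2.resize(p[80:170,130:235,::-1],None,fx=6.5,fy=6.5,interpolation=cv2.INTER_CUBIC))
print(proj("scene",(.440,-.322,.128)),proj("scene",(.440,-.322,.200)))
E
```

```text
22.0 [ 0.4402 -0.3213  0.1831] [ 1.79919490e+02 -8.93823751e-02 -1.79974465e+02] [ 0.2  0.1 -0.1] 0.057074315926762584
[179.98891747 126.73591003] [177.7962346  110.32775625]
```

View pics/s7.png

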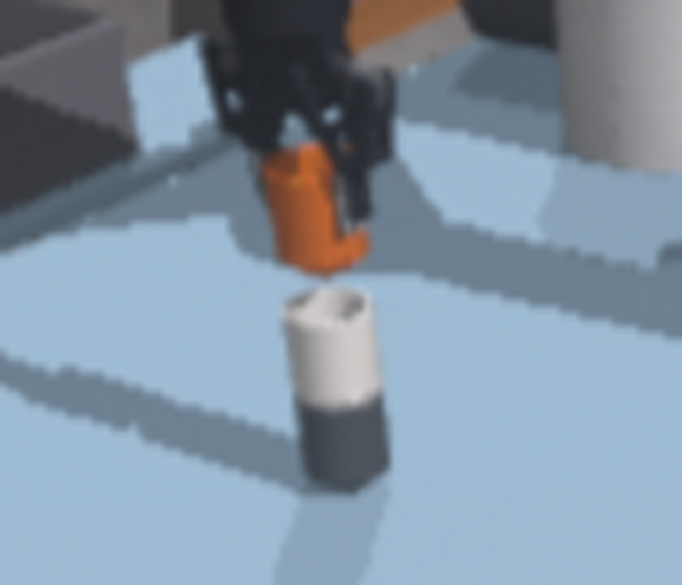

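Orange hangs aligned above the white rim (orange ≈ (322,240), white rim ≈ (328,307)). Lowering.

Call:
{"api": "step_arm", "payload": {
  "targets": [
    [0, [0, 0, -10], [0, 0, 0]],
    [0, [0, 0, -18], [0, 0, 0]],
    [0, [0, 0, -24], [0, 0, 0]],
    [0, [0, 0, -29], [0, 0, 0]],
    [0, [0, 0, -33], [0, 0, 0]],
    [0, [0, 0, -36], [0, 0, 0]],
    [0, [0, 0, -36], [0, 0, 0]]
  ]
}}

```text
time: 22.75
ee_pos: [0.4404, -0.3222, 0.1479]
tcp_rot: [180.0, -0.0, -180.0]
wrist_force: [0.3, -0.6, -1.4]
opening: 0.0569
grasp_force: 24.1
```

Call:
{"api": "step_arm", "payload": {
  "targets": [
    [0, [0, 0, -1], [0, 0, 0]],
    [0, [0, 0, -2], [0, 0, 0]],
    [0, [0, 0, -2], [0, 0, 0]]
  ]
}}

```text
time: 23.05
ee_pos: [0.4405, -0.3224, 0.1463]
tcp_rot: [-180.0, 0.0, -180.0]
wrist_force: [-1.3, 0.1, -1.6]
opening: 0.0572
grasp_force: 24.1
```

Call:
{"api": "step_arm", "payload": {
  "targets": [
    [0, [0, 0, -1], [0, 0, 0]],
    [0, [0, 0, -1], [0, 0, 0]],
    [1, [0, 0, -1], [0, 0, 0]],
    [1, [0, 0, -1], [0, 0, 0]],
    [1, [0, 0, -1], [0, 0, 0]],
    [1, [0, 0, -1], [0, 0, 0]],
    [1, [0, 0, 12], [0, 0, 0]],
    [1, [0, 0, 35], [0, 0, 0]]
  ]
}}

```text
time: 23.85
ee_pos: [0.4399, -0.3218, 0.181]
tcp_rot: [179.9, -0.1, -180.0]
wrist_force: [1.0, -0.5, -0.2]
opening: 0.0854
grasp_force: 0.0
```

Call:
{"api": "step_arm", "payload": {
  "targets": [
    [1, [0, 0, 35], [0, 0, 0]],
    [1, [0, 0, 70], [0, 0, 0]],
    [1, [0, 30, 90], [0, 0, 0]],
    [1, [0, 75, 90], [0, 0, 0]],
    [1, [0, 120, 90], [0, 0, 0]],
    [1, [0, 165, 90], [0, 0, 0]],
    [1, [0, 190, 90], [0, 0, 0]],
    [1, [0, 190, 90], [0, 0, 0]]
  ]
}}

```text
time: 24.65
ee_pos: [0.4404, -0.1298, 0.2729]
tcp_rot: [-180.0, 0.1, -179.8]
wrist_force: [-0.2, -0.6, -0.6]
opening: 0.0855
grasp_force: 0.0
```

```bash
python3 - <<'E'
from h import *
o=bot.get_obs();print(o['time'],o['ee_pos'].round(4),o['opening'])
p,d=bot.camera("top");W=world("top",d);q,ds=bot.camera("scene");Ws=world("scene",ds)
print("orange",top_centre(W,(.4405,-.322),.186),top_centre(Ws,(.4405,-.322),.186))
for n,X in(("top",W),("scene",Ws)):
    i=(p,q)[n=="scene"];hsv=cv2.cvtColor(i,cv2.COLOR_RGB2HSV).astype(int);h,s=hsv[...,0],hsv[...,1]
    reg=(abs(X[...,1]-.214)<.06)&(X[...,0]>.4)&(X[...,0]<.65)&(X[...,2]>.07)
    for c,m in(("blue",(abs(h-112)<8)&(s>150)),("red",((h<4)|(h>174))&(s>150))):print(n,c,np.median(X[reg&m],0).round(4),(reg&m).sum())
cv2.imwrite("pics/f.png",cv2.resize(q[90:250,130:340,::-1],None,fx=3.6,fy=3.6,interpolation=cv2.INTER_CUBIC))
E
```

```text
24.65 [ 0.4404 -0.1298  0.2729] 0.08548397598679046
orange None (0.440720796585083, -0.31915536522865295, 0.03171451762318611, 72, np.float64(0.18478915152164432))
top blue [0.4443 0.2126 0.099 ] 303
top red [0.5049 0.2116 0.1117] 311
scene blue [0.4529 0.224  0.102 ] 61
scene red [0.5148 0.2256 0.1146] 67
```

View pics/f.png

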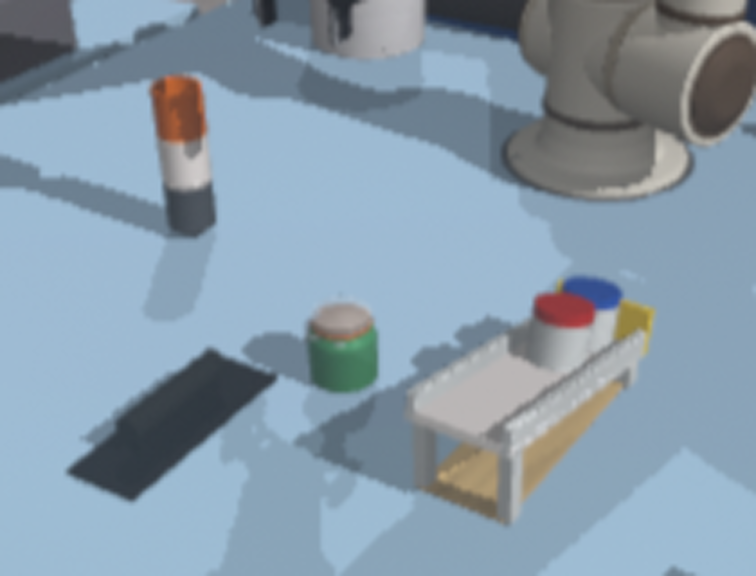

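The stack grey-white-orange is upright at crop (185,155), and both tins are in the lane at (575,320). Checking the gap between the tins more finely.

```bash
python3 - <<'E'
from h import *
p,d=bot.camera("top")
L=p[150:250,205:262].astype(float)
hsv=cv2.cvtColor(p,cv2.COLOR_RGB2HSV).astype(int);h,s=hsv[...,0],hsv[...,1]
for c,m,z in(("blue",(abs(h-112)<10)&(s>150),.0988),("red",((h<5)|(h>172))&(s>150),.1113)):
    m=m.copy();m[:180]=0;m[252:]=0;m[:,:210]=0;m[:,258:]=0
    ys,xs=np.nonzero(m);e=cv2.fitEllipse(max(cv2.findContours(m.astype(np.uint8),0,1)[0],key=len))
    print(c,len(xs),xs.mean(),ys.mean(),e[0],e[1],ray("top",(xs.mean(),ys.mean()),z),ray("top",e[0],z))
for u in (231,234,237):print([tuple(int(x) for x in p[v,u]) for v in range(222,236)])
E
```

```text
blue 304 234.04934210526315 238.68421052631578 (234.0479736328125, 238.6956329345703) (18.649486541748047, 18.94801902770996) [0.44495893 0.21240361 0.0988    ] [0.44492556 0.212408   0.0988    ]
red 322 233.67391304347825 218.5062111801242 (233.67388916015625, 218.50247192382812) (19.233184814453125, 19.504140853881836) [0.50378178 0.21220464 0.1113    ] [0.50379271 0.21220459 0.1113    ]
[(142, 0, 0), (144, 15, 4), (141, 0, 0), (143, 4, 1), (144, 11, 9), (143, 1, 0), (141, 34, 22), (63, 37, 70), (7, 59, 129), (18, 65, 133), (14, 64, 133), (23, 67, 134), (21, 67, 135), (14, 69, 134)]
[(145, 14, 8), (143, 1, 0), (143, 3, 0), (142, 5, 0), (143, 8, 0), (146, 11, 12), (150, 0, 0), (79, 48, 102), (30, 72, 135), (6, 65, 132), (9, 67, 133), (22, 64, 133), (18, 65, 133), (17, 63, 132)]
[(141, 0, 0), (144, 1, 0), (142, 12, 0), (142, 0, 0), (145, 13, 0), (150, 14, 0), (117, 41, 31), (42, 38, 70), (10, 61, 131), (8, 63, 134), (19, 67, 135), (19, 66, 133), (12, 65, 133), (9, 61, 130)]
```

Spacing is 0.0588 m horizontally against 0.0587 expected, so the tins are touching. Handing in.

```bash
python3 -c "
from workcell import bot
print(bot.job_done())"
```

```text
the job is handed in; nothing more can be done
None
```

The job is handed in at about 25 s on the robot's clock: the blue tin rests against the stop with the red touching behind it, white is seated in grey and orange in white, and the jar, trowel and caulk frame were left alone.

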